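# Torque down a shelf-frame foot bolt

## Robot

A 7-joint arm with a two-finger parallel gripper is mounted at the origin on the work surface. World frame = base frame: x ahead of the robot, y to its left, z up, the work surface at z = 0. Lengths are in m, angles in rad, forces in N, time in s.
With the tool pointing down it reaches from about 0.4 to 0.85 m from the base axis. Payload 4.5 kg.
Tool frame: the origin (TCP) lies at the very end of the fingers, on their centre line; the grasp point (between the pads) lies 19 mm behind it; z points along the fingers, y is the line along which they close (so a half turn about z gives the same grasp; the last joint's range is limited). The gripper opens to 85 mm and grips with 20 to 120 N. Pads are 22 mm wide; open, the fingers measure 114 mm over their backs; the gripper's body (76 mm by 85 mm) begins 54 mm behind the grasp point. The pads swing forward as they close: fully open they stand 13 mm farther back than shut.
Start: joints at [-1.089, 0.689, -0.195, 1.565, 0.157, 0.902, -0.215], TCP at [0.271, 0.563, 0.231] pointing down, gripper open.
Joint ranges: [-3.01, 3.01], [-0.46, 2.08], [-1.47, 1.51], [0.13, 2.56], [-1, 4.14], [0.04, 2.09], [-2.66, 2.66]. Speed limits (rad/s): [2.57, 2.57, 3.14, 3.14, 3.14, 3.14, 3.14].

## Interface

Orientations are given as a rotation vector (axis times angle).
In Python, from bench import read_state, grab_frame, hand_in, masks_of, mark_of gives the robot as it stands.
- The arm moves only by the tool drive_tool, never from a script. Its argument "steps" is a list of rows, each an object of numbers: "tx", "ty", "tz": the shift along the tool's x, y, z in m; "twist": the turn about the tool's z in degrees; "claw": the finger opening in m, from 0 to 0.0854. A call has 1 to 10 rows; each row shifts and turns the commanded pose from where the row before left it, along the tool's axes as they then stand; what a row does not reach is not made up. A row lasts 1/8 s, in which the tool goes at most 62.5 mm and 10.7 degrees, less where a joint would pass 70% of its speed; a pose out of reach is approached as far as the arm can. A call with a gripper value outside its range is refused whole. The fingers move at their own pace and stop on an object; the grip force is fixed at half the most. Time passes only in rows, so rows that do not move let the fingers close. It gives the time, the measured TCP pose, the force, the opening and the grip force at its end, in the units of the state.
- read_state(): the state, without advancing time (a new reading comes with each control period).
- grab_frame(name): name is "scene" or "side" or "wrist"; returns a dict with "frame" (480x640x3 uint8, blue, green, red), "range_z" (480x640 float32, m along the optical axis (not along the pixel's ray), 0 where there is no reading), "K" (3x3 intrinsics, pixels), "R" (3x3) and "t" (3): a world point X has camera coordinates R X + t. Camera axes: x right, y down, z forward; pixel columns grow to the right and rows downward; lengths in m; the calibration is good to about 2 mm. The wrist camera is an equidistant fisheye: a pixel r from the principal point sees the ray r / f radians off the axis. A picture is of the moment at which its call begins.
- hand_in(): hands the job in; it is judged then, once.
Trained networks look in a picture, given as the dict that the camera call returned (one of the last four; its "shot" number tells which), for a name from the list of things; names that differ only in an ending like _2 or _b are one class to them, and where a whole thing is asked for, a point or a joint stands for the part that bears it (a point fixed in the world has none). Each returns a list of dicts, best first, with "confidence" (0 to 1); they miss things now and then, are a little off and sometimes report something else, mostly with a low value. They report only what shows in the picture. A call takes as long as a camera call. They do not tell look-alikes from the thing itself.
- masks_of(query, picture): "region" (480x640 bool, what is visible of it) and "xy" ([column, row] in pixels, amid what is visible of it).
- mark_of(query, picture): "xy" ([column, row] in pixels: a listed point, or the origin of a listed thing).
The state is a dict: "time_s": time; "qpos": joint angles; "dq": joint speeds; "tau": joint torques, N m; "tcp_pos": TCP position; "tool_rot": TCP orientation; "contact_force": force on the tool from outside, world axes, zero at the start; "ft_torque": the same for the moment, N m; "opening": opening from 0.0 (shut) to 1.0 (fully open); "grip_force": force on a finger pad.
Only numpy, scipy, OpenCV 4.12 (cv2) and the standard library are available. Lean on these libraries where they do the work, as an engineer would, in place of code of your own. Each camera call takes 0.05 s, during which the arm holds its last target. There are 200 camera calls.

## Task

Take the click torque wrench from its blue tray, fit its socket fully down over the brass square bolt of the shelf-frame foot and tighten the bolt clockwise until the wrench breaks over with a click, stopping at once: do not keep pulling until the handle comes hard up against the end of its break-over play. Then lift the wrench off, lay it gently back in the tray with its handle on the rubber saddle, let go, and leave the other things on the bench undisturbed.

Things in the scene. Friction and masses are not known exactly. Their poses are not given: they have to be found in the camera images.
- wrench: Click torque wrench, loose, about 0.4 kg. Origin on the socket axis at the socket's lower rim, z up, handle along -x. Head 42 mm across, z 30 to 54 mm; steel neck 14 mm wide, x -20 to -60 mm; green flat-sided grip 24 mm wide (y), z 30 to 54 mm, x -60 to -165 mm; round end cap to x -200 mm. In the tray it stands on the socket rim (origin 4 mm above the table) and a saddle under the grip.
- wrench_grip (a point): Point to grip: middle of the green grip, 110 mm from the socket axis (wrench x = -110 mm), 42 mm above the socket's lower rim; axes as the wrench's. Grip across the 24 mm width, firmly.
- socket (a point): Centre of the lower rim of the dark steel socket; lies at the wrench's origin. Socket 39 x 39 mm, 30 mm tall, open below: square hole 27 x 27 mm, 30 mm deep, sides along this point's x and y. Unloaded, its axes are the wrench's. It turns in the wrench's head by the break-over play: 0 to 0.20 rad (22 mm at the grip point), where the play has a hard end.
- wrench_head (a point): Top of the wrench's round head, 54 mm above the socket rim. How it clicks: a preset spring latch holds socket and handle in line until the clockwise torque about the socket axis reaches about 1.1 N m in motion (0.85 or so read at standstill); then the handle jumps on, the socket stays, the resistance falls (to half at 0.12 rad of play). Stop then. Springs back when unloaded.
- bolt_head (a point): Foot of the brass square bolt head, on its axis, on the washer, 33 mm above the table; z up, x and y parallel to the head's sides. Head 24 x 24 mm, 18 mm tall, red cone on it 5 mm tall (23 to 12 mm across). Fully fitted, the socket rim meets the washer here. Tightens clockwise from above, at 0.6 N m and rising, stays where turned; 0.35 to 0.7 rad more to the click, unseen (plus 0.1 to 0.2 slack).
- foot: Shelf-frame foot, fixed: origin on the table under the bolt axis. Grey rail with steel plate, top 30 mm up, from x -50 to 120 mm, 110 mm wide. Perforated angle post up to 120 mm above the table at x 78 to 118, y -40 to 0 mm (foot axes, +x away from the robot). A handle on the -x side, towards the robot, swings free.
- tray: Blue tool tray, fixed, 300 (x) x 140 mm, walls 12 mm tall, floor 4 mm thick. Origin on the table under its centre. Rubber saddle across it at x = -70 mm: 14 x 50 mm, top 34 mm above the table, carries the grip. The wrench's place: its origin at tray x = 90 mm, y = 0, z = 4 mm, handle along the tray's -x.
- washer1: Bystander: loose steel washer, 34 mm across; leave alone
- washer2: Bystander: loose steel washer, 34 mm across; leave alone
- mallet: Bystander: hammer lying at the right side; leave alone
- driver: Bystander: screwdriver lying at the left side; leave alone
- bolt_jar: Bystander: lidded jar, 64 mm across, 80 mm tall, at the left; leave alone
- spacer: Bystander: short steel beam offcut 60 x 40 x 28 mm at the right; leave alone
- tape: Bystander: round yellow tape measure, 64 mm across, 28 mm tall, at the left; leave alone
Things that resemble listed ones, but are neither listed nor needed, are in the scene too. There is more than one size of the wrench; the job needs the smaller.

How it is judged:
On the way, in this order (a step that is already met when the one before it is completed fails the run):
1. the socket is fully down over the bolt head, wrench level and not broken over (horizontal distance between socket and bolt_head below 0.004 m and z of socket in the frame of bolt_head below 0.006 m and angle between wrench's own z axis and vertical below 0.1 rad and angle between the x axis of socket and the x axis of wrench, either way round below 0.025 rad), for 0.2 s.
2. the wrench has broken over (clicked) while fully on the bolt (horizontal distance between socket and bolt_head below 0.004 m and z of socket in the frame of bolt_head below 0.006 m and angle between wrench's own z axis and vertical below 0.1 rad and angle between the x axis of socket and the x axis of wrench, either way round above 0.03 rad).
At the end, for the whole second after the job is handed in: The wrench lies released and at rest in the tray, level within 0.08 rad: socket centre 60 to 120 mm along the tray's +x, socket and grip points within 35 mm of its middle line, handle to -x, rim under 10 mm above the table, break-over play under 0.03 rad (x of socket in the frame of tray between 0.06 and 0.12 m and y of socket in the frame of tray between -0.035 and 0.035 m and z of socket in the frame of tray below 0.01 m and angle between wrench's own z axis and vertical below 0.08 rad and y of wrench_grip in the frame of tray between -0.035 and 0.035 m and x of wrench_grip in the frame of tray below 0.02 m and linear speed of wrench below 0.02 m/s and angle between the x axis of socket and the x axis of wrench, either way round below 0.03 rad and contact force between each of the arm, the fingers and wrench below 0.1 N); the robot touches nothing.
It fails at once if the handle is driven on past the click towards the hard end of its play (over 0.16 rad) (angle between the x axis of socket and the x axis of wrench, either way round above 0.16 rad).
It fails at once if a bystander is moved by more than 30 mm (distance of any of washer1, washer2, mallet, driver, bolt_jar, spacer, tape from where it was at the start of the episode above 0.03 m).
It fails at once if the wrench is dropped or slammed into the tray (faster than 0.6 m/s low over it) (horizontal distance between socket and tray below 0.13 m and height (world z) of socket below 0.06 m and linear speed of wrench above 0.6 m/s).
It also fails if it takes over 61 s, if anything falls off the work surface, if the arm or the gripper's body presses on something with over 40 N, if the wrist force passes 120 N, or if a joint passes its speed limit or range.

## Working session

There is one attempt and no reset: what is moved stays moved. The work goes in short steps, Python scripts to look and compute and a tool call to move; the robot and the scene stay as the last step left them, time stands still between calls to the robot, and variables do not carry over. Pictures are saved under pics/ and viewed, at most 10 in all, crops included, and the job is handed in when it is done.

Besides the shell and the picture viewer there is one more tool, called after ">>>" as name(argument=value, ...), one argument or row to a line, values as JSON. drive_tool: Moves the arm, as the interface text tells. Its arguments: {"type":"object","properties":{"steps":{"type":"array","items":{"type":"object","properties":{"tx":{"type":"number"},"ty":{"type":"number"},"tz":{"type":"number"},"twist":{"type":"number"},"claw":{"type":"number"}}}}},"required":["steps"]}

```bash
mkdir -p pics; cat > h.py <<'E'
import numpy as np, cv2
from bench import *
from scipy.spatial.transform import Rotation as Ro
def ray(p,uv):
    K=p["K"];x=(uv[0]-K[0,2])/K[0,0];y=(uv[1]-K[1,2])/K[1,1]
    return np.array([x,y,1.])
def atz(p,uv,z):  # pinhole pixel -> world at height z
    d=p["R"].T@ray(p,uv);c=-p["R"].T@p["t"];return c+d*(z-c[2])/d[2]
def proj(p,X):
    c=p["R"]@np.array(X)+p["t"];q=p["K"]@c;return q[:2]/q[2]
def cloud(p):
    v,u=np.mgrid[0:480,0:640];K=p["K"];z=p["range_z"]
    P=np.stack([(u-K[0,2])/K[0,0]*z,(v-K[1,2])/K[1,1]*z,z],-1)
    return (P-p["t"])@p["R"]
E
python3 - <<'E'
from h import *
s=read_state();print(s["time_s"],s["tcp_pos"],s["tool_rot"],s["contact_force"])
for n in ["scene","side"]:
    p=grab_frame(n);cv2.imwrite(f"pics/{n}0.png",p["frame"]);C=cloud(p)
    for q in ["wrench","tray","foot","bolt_head","wrench_grip","wrench_head","socket"]:
        if q in("wrench","tray","foot"):
            for m in masks_of(q,p)[:4]: 
                print(n,q,"mask",np.round(m["xy"]),round(m["confidence"],2),m["region"].sum(),np.round(np.median(C[m["region"]],0),3))
        for m in mark_of(q,p)[:4]:
            u,v=np.int32(np.round(m["xy"]));print(n,q,np.round(m["xy"],1),round(m["confidence"],2),np.round(C[min(v,479),min(u,639)],3))
E
```

```text
0.0 [0.2703731  0.56275233 0.2304596 ] [-6.97365896e-01 -3.06289750e+00  2.95531253e-03] [-0.20561543 -0.05790905 -0.14859689]
scene wrench mask [313. 350.] 0.78 1194 [ 0.602 -0.215  0.056]
scene wrench mask [215. 337.] 0.56 552 [ 0.413 -0.354  0.027]
scene wrench [335.2 377.6] 0.82 [ 0.675 -0.222  0.054]
scene wrench [163.9 229.7] 0.64 [ 0.063 -0.277  0.052]
scene wrench [415.8 185.3] 0.37 [0.396 0.39  0.014]
scene tray mask [305. 353.] 0.56 6148 [ 0.577 -0.23   0.004]
scene tray mask [315. 350.] 0.28 1210 [ 0.598 -0.215  0.056]
scene tray [304.3 350.4] 0.61 [ 0.562 -0.214 -0.   ]
scene foot mask [430. 265.] 0.91 2573 [0.619 0.153 0.029]
scene foot [418.1 259.7] 0.95 [0.588 0.164 0.032]
scene foot [413.7 330.1] 0.46 [ 0.704  0.018 -0.002]
scene bolt_head [417.4 249.4] 0.7 [0.572 0.174 0.055]
scene wrench_grip [181.6 272. ] 0.91 [ 0.202 -0.312  0.035]
scene wrench_grip [305.6 337.4] 0.64 [ 0.563 -0.205  0.057]
scene wrench_head [144.  246.1] 0.9 [ 0.069 -0.343  0.045]
scene wrench_head [335.7 368.2] 0.79 [ 0.663 -0.207  0.061]
scene socket [161.3 232.6] 0.78 [ 0.064 -0.288  0.05 ]
scene socket [338.8 376.6] 0.73 [ 0.68  -0.215  0.056]
side wrench mask [307. 207.] 0.74 700 [ 0.585 -0.201  0.049]
side wrench mask [416. 231.] 0.64 518 [ 0.231 -0.284  0.025]
side wrench [288.  209.7] 0.84 [ 0.641 -0.183  0.026]
side tray mask [318. 224.] 0.57 1784 [ 0.53  -0.191  0.004]
side tray [312.8 219.1] 0.75 [ 0.564 -0.216 -0.001]
side foot mask [250. 280.] 0.77 414 [0.552 0.183 0.023]
side foot [240.3 283.6] 0.96 [0.234 0.567 0.406]
side foot [159.7 312.5] 0.61 [0.649 0.414 0.025]
side wrench_grip [312.8 206.1] 0.96 [ 0.555 -0.201  0.06 ]
side wrench_grip [424.7 236.2] 0.67 [ 0.194 -0.287  0.024]
side wrench_head [286.3 195.3] 0.56 [ 0.672 -0.218  0.057]
side socket [286.7 211.4] 0.65 [ 0.651 -0.19   0.015]
```

View pics/scene0.png

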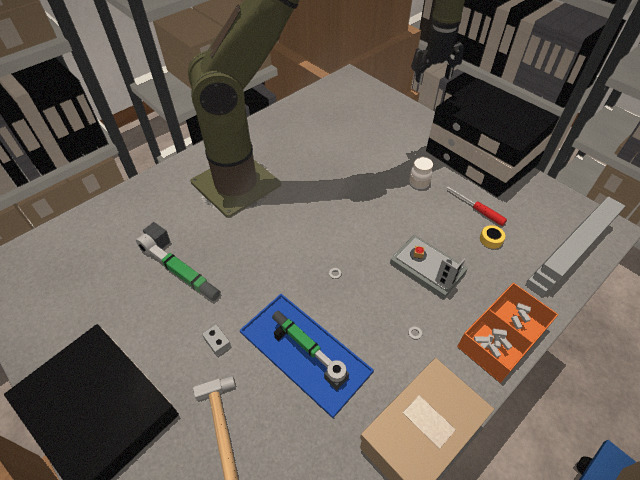

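```bash
python3 - <<'E'
from h import *
p=grab_frame("scene");C=cloud(p);f=p["frame"]
hsv=cv2.cvtColor(f,cv2.COLOR_BGR2HSV)
cv2.imwrite("pics/crop0.png",cv2.resize(np.hstack([f[300:420,240:400],f[205:325,360:520]]),None,fx=2.5,fy=2.5,interpolation=cv2.INTER_CUBIC))
# green grip
g=(hsv[...,0]>35)&(hsv[...,0]<90)&(hsv[...,1]>80)
n,l,st,ce=cv2.connectedComponentsWithStats(g.astype(np.uint8))
for i in range(1,n):
    if st[i,4]>60:
        P=C[(l==i)&(C[...,2]>0.03)]; 
        if len(P): print("green",ce[i],st[i,4],P.mean(0).round(3), np.linalg.svd(P[:,:2]-P[:,:2].mean(0),full_matrices=False)[2][0], P.min(0).round(3),P.max(0).round(3))
b=(hsv[...,0]>95)&(hsv[...,0]<130)&(hsv[...,1]>100)
n,l,st,ce=cv2.connectedComponentsWithStats(b.astype(np.uint8))
for i in range(1,n):
    if st[i,4]>100:
        P=C[l==i];print("blue",ce[i],st[i,4],P.min(0).round(3),P.max(0).round(3),cv2.minAreaRect(P[:,:2].astype(np.float32)))
# plate of foot
w=(C[...,2]>.02)&(C[...,2]<.036)&(abs(C[...,0]-.6)<.15)&(abs(C[...,1]-.16)<.12)
print("plate",cv2.minAreaRect(C[w][:,:2].astype(np.float32)))
w=(C[...,2]>.046)&(C[...,2]<.07)&(np.hypot(C[...,0]-.58,C[...,1]-.165)<.03)
P=C[w];print("bolt",len(P),P.mean(0),P.min(0),P.max(0))
w=(C[...,2]>.08)&(C[...,2]<.2)&(np.hypot(C[...,0]-.65,C[...,1]-.13)<.12)
P=C[w];print("post",len(P),P.mean(0),P.min(0),P.max(0))
E
```

```text
green [179.65650407 268.57317073] 492 [ 0.187 -0.308  0.036] [0.98186677 0.18957225] [ 0.129 -0.332  0.03 ] [ 0.238 -0.285  0.043]
green [198.84883721 281.6627907 ] 86 [ 0.254 -0.295  0.033] [ 0.1809615  -0.98349018] [ 0.243 -0.31   0.03 ] [ 0.266 -0.28   0.039]
green [285.85714286 324.35714286] 70 [ 0.513 -0.221  0.07 ] [ 0.83385441 -0.55198443] [ 0.496 -0.496  0.033] [ 0.932 -0.204  1.008]
green [300.28378378 337.28378378] 370 [ 0.556 -0.217  0.061] [ 0.87984171 -0.47526684] [ 0.516 -0.496  0.036] [ 0.932 -0.2    1.008]
green [314.03225806 350.56451613] 62 [ 0.604 -0.218  0.071] [ 0.75809622 -0.65214271] [ 0.593 -0.496  0.038] [ 0.932 -0.2    1.008]
blue [306.03034323 354.71314873] 6031 [ 0.403 -0.496 -0.003] [ 0.932 -0.134  1.008] ((0.6927100419998169, -0.2651461958885193), (0.2547607421875, 0.6140010356903076), 68.5380859375)
blue [606.53714286 463.04244898] 1225 [ 0.932 -0.496 -0.699] [1.339 0.448 1.008] ((1.1409035921096802, -0.02738553285598755), (1.0219887495040894, 0.09424307197332382), 71.22410583496094)
plate ((0.6110635995864868, 0.1817401647567749), (0.16912135481834412, 0.11403951048851013), 5.54022741317749)
bolt 74 [0.57644803 0.17662681 0.05186445] [0.55926593 0.16470981 0.04629984] [0.59117435 0.19468967 0.05873138]
post 236 [0.68095546 0.1545684  0.10277618] [0.65709416 0.14553671 0.08029769] [0.69706001 0.18972774 0.12290695]
```

View pics/crop0.png

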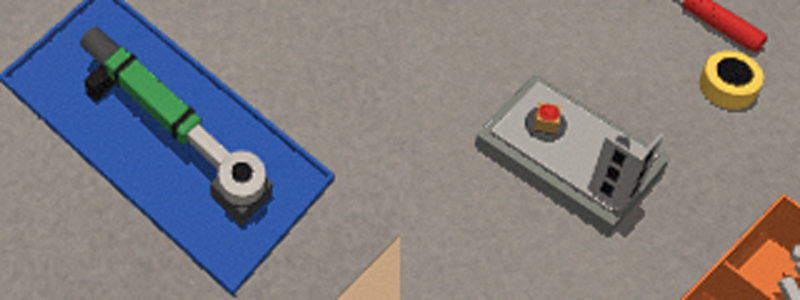

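The picture shows two green wrenches: the small one in the blue tray, with its head at about (336,370) and grip at (300,337), and a larger look-alike on bare table at about (180,268). I choose the one in the tray, which the close crop confirms. The bolt with its red cone is at (417,252). The orange bin, box and beam are not needed.

```bash
python3 - <<'E'
from h import *
p=grab_frame("scene");C=cloud(p);f=p["frame"];ok=p["range_z"]>0
hsv=cv2.cvtColor(f,cv2.COLOR_BGR2HSV)
v,u=np.mgrid[0:480,0:640]
g=(hsv[...,0]>35)&(hsv[...,0]<90)&(hsv[...,1]>80)&ok&(C[...,2]>.05)&(C[...,2]<.066)&(abs(C[...,0]-.56)<.1)&(abs(C[...,1]+.21)<.05)
P=C[g];r=cv2.minAreaRect(P[:,:2].astype(np.float32));print("grip",len(P),P[:,2].mean(),r)
hd=ok&(C[...,2]>.05)&(C[...,2]<.066)&(abs(C[...,0]-.667)<.04)&(abs(C[...,1]+.21)<.04)&(hsv[...,1]<60)
P=C[hd];print("head",len(P),P.mean(0),cv2.minEnclosingCircle(P[:,:2].astype(np.float32)))
b=(hsv[...,0]>95)&(hsv[...,0]<130)&(hsv[...,1]>100)&ok&(abs(C[...,2])<.03)&(abs(C[...,0]-.56)<.25)&(abs(C[...,1]+.21)<.15)
print("tray",cv2.minAreaRect(C[b][:,:2].astype(np.float32)))
w=ok&(C[...,2]>.026)&(C[...,2]<.036)&(abs(C[...,0]-.6)<.15)&(abs(C[...,1]-.17)<.1)
print("plate",cv2.minAreaRect(C[w][:,:2].astype(np.float32)))
red=((hsv[...,0]<8)|(hsv[...,0]>172))&(hsv[...,1]>120)&(np.hypot(u-417,v-252)<25)
m=np.array([u[red].mean(),v[red].mean()]);print("cone",red.sum(),m,atz(p,m,.0535))
s=read_state();R=Ro.from_rotvec(s["tool_rot"]).as_matrix();print(R.round(3),s["time_s"])
for X in ([.556,-.21],[.575,.174]):
    d=np.array([*X,.25])-s["tcp_pos"];print("tool shift",(R.T@d).round(3))
E
```

```text
grip 431 0.05754039201621291 ((0.5510708093643188, -0.2130483090877533), (0.1073458194732666, 0.024286093190312386), 2.635093927383423)
head 337 [ 0.66099277 -0.20874978  0.05679619] ((0.6559678912162781, -0.20966996252536774), 0.02876482717692852)
tray ((0.561911404132843, -0.2148434966802597), (0.3084649443626404, 0.14223043620586395), 4.873190879821777)
plate ((0.6119550466537476, 0.1792575716972351), (0.16659867763519287, 0.10817330330610275), 5.751474857330322)
cone 44 [419.18181818 249.52272727] [0.576251   0.17757697 0.0535    ]
[[-0.901  0.433  0.   ]
 [ 0.433  0.901  0.   ]
 [ 0.     0.    -1.   ]] 1.2
tool shift [-0.592 -0.574 -0.019]
tool shift [-0.443 -0.219 -0.019]
```

>>> drive_tool(
  steps=[
    {"tx":-0.0554,"ty":-0.0274},
    {"tx":-0.0554,"ty":-0.0274},
    {"tx":-0.0554,"ty":-0.0274},
    {"tx":-0.0554,"ty":-0.0274},
    {"tx":-0.0554,"ty":-0.0274},
    {"tx":-0.0554,"ty":-0.0274},
    {"tx":-0.0554,"ty":-0.0274},
    {"tx":-0.0554,"ty":-0.0274,"twist":-10},
    {"twist":-10},
    {"twist":-5},
  ],
)

```text
invalid input at $.steps[0]: expected keys tx, ty, tz, twist, claw
```

```bash
cat >> h.py <<'E'
def wproj(p,X):  # fisheye equidistant
    c=p["R"]@np.array(X)+p["t"];r=np.hypot(c[0],c[1]);th=np.arctan2(r,c[2]);k=p["K"]
    return np.array([k[0,2]+k[0,0]*th*c[0]/r,k[1,2]+k[1,1]*th*c[1]/r])
def wray(p,uv):
    K=p["K"];a=(uv[...,0]-K[0,2])/K[0,0];b=(uv[...,1]-K[1,2])/K[1,1];r=np.hypot(a,b)+1e-9
    return np.stack([np.sin(r)*a/r,np.sin(r)*b/r,np.cos(r)],-1)
def watz(p,uv,z):
    d=wray(p,np.asarray(uv,float))@p["R"];c=-p["R"].T@p["t"];return c+d*((z-c[2])/d[...,2])[...,None]
def ortho(p,cx,cy,z,half,n=400): # top view at height z: +x right, +y up
    s=np.linspace(-half,half,n);X=np.stack(np.meshgrid(cx+s,cy-s),-1);X=np.concatenate([X,np.full(X.shape[:2]+(1,),z)],-1)
    c=X@p["R"].T+p["t"];r=np.hypot(c[...,0],c[...,1]);th=np.arctan2(r,c[...,2])/r;K=p["K"]
    return cv2.remap(p["frame"],(K[0,2]+K[0,0]*th*c[...,0]).astype(np.float32),(K[1,2]+K[1,1]*th*c[...,1]).astype(np.float32),cv2.INTER_LINEAR)
E
python3 - <<'E'
from h import *
p=grab_frame("wrist");s=read_state();print(s["tcp_pos"],Ro.from_rotvec(s["tool_rot"]).as_matrix().round(3).tolist(),s["qpos"].round(2) if hasattr(s["qpos"],"round") else s["qpos"])
print(p["K"],-p["R"].T@p["t"],p["R"].round(2))
cv2.imwrite("pics/w1.png",np.hstack([cv2.resize(p["frame"],(400,300)),cv2.resize(ortho(p,.577,.176,.051,.05),(300,300))]))
E
```

```text
[0.27057232 0.56338399 0.2313014 ] [[-0.901, 0.433, -0.0], [0.433, 0.901, 0.0], [0.0, -0.0, -1.0]] [-1.09  0.69 -0.19  1.57  0.16  0.9  -0.22]
[[371.64829954   0.         324.92966397]
 [  0.         371.64829954 245.3971657 ]
 [  0.           0.           1.        ]] [0.19988939 0.59716292 0.37432473] [[ 0.43  0.9   0.  ]
 [ 0.86 -0.41  0.3 ]
 [ 0.27 -0.13 -0.95]]
```

View pics/w1.png

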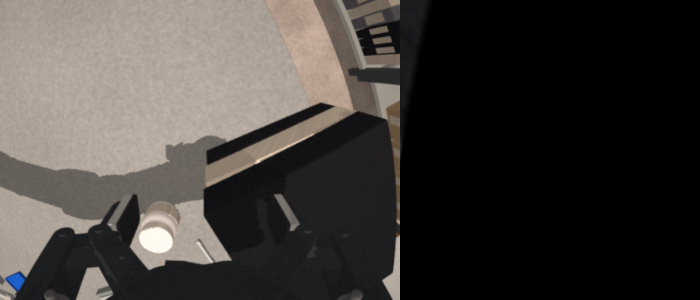

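The wrist view shows the camera sitting on the tool's +x side. So I'll grip with tool x pointing towards the wrench head, which keeps the head and bolt in view. The first move call was refused because it lacked keys, so I'm resending it.

>>> drive_tool(
  steps=[
    {"tx":-0.0535,"ty":-0.028,"tz":0,"twist":0,"claw":0.085},
    {"tx":-0.0535,"ty":-0.028,"tz":0,"twist":0,"claw":0.085},
    {"tx":-0.0535,"ty":-0.028,"tz":0,"twist":0,"claw":0.085},
    {"tx":-0.0535,"ty":-0.028,"tz":0,"twist":0,"claw":0.085},
    {"tx":-0.0535,"ty":-0.028,"tz":0,"twist":0,"claw":0.085},
    {"tx":-0.0535,"ty":-0.028,"tz":0,"twist":0,"claw":0.085},
    {"tx":-0.0535,"ty":-0.028,"tz":0,"twist":0,"claw":0.085},
    {"tx":-0.0535,"ty":-0.028,"tz":0,"twist":10,"claw":0.085},
    {"tx":0,"ty":0,"tz":0,"twist":10,"claw":0.085},
    {"tx":0,"ty":0,"tz":0,"twist":10,"claw":0.085},
  ],
)

```text
time_s: 2.5
tcp_pos: [0.56, 0.175, 0.2312]
tool_rot: [-1.478, -2.772, -0.0]
contact_force: [-0.8, 0.8, -0.2]
opening: 0.993
grip_force: 0.0
```

>>> drive_tool(
  steps=[
    {"tx":0,"ty":0,"tz":0,"twist":10,"claw":0.085},
    {"tx":0,"ty":0,"tz":0,"twist":10,"claw":0.085},
    {"tx":0,"ty":0,"tz":0,"twist":10,"claw":0.085},
    {"tx":0,"ty":0,"tz":0,"twist":10,"claw":0.085},
    {"tx":0,"ty":0,"tz":0,"twist":10,"claw":0.085},
    {"tx":0,"ty":0,"tz":0,"twist":10,"claw":0.085},
    {"tx":0,"ty":0,"tz":0,"twist":10,"claw":0.085},
    {"tx":0,"ty":0,"tz":0,"twist":10,"claw":0.085},
    {"tx":0,"ty":0,"tz":0,"twist":10,"claw":0.085},
    {"tx":0,"ty":0,"tz":0,"twist":10,"claw":0.085},
  ],
)

```text
time_s: 3.75
tcp_pos: [0.5594, 0.1765, 0.2313]
tool_rot: [-3.072, -0.654, -0.0]
contact_force: [-0.2, -0.2, -0.6]
opening: 0.993
grip_force: 0.0
```

>>> drive_tool(
  steps=[
    {"tx":0,"ty":0,"tz":0,"twist":10,"claw":0.085},
    {"tx":0,"ty":0,"tz":0,"twist":10,"claw":0.085},
    {"tx":0,"ty":0,"tz":0,"twist":0,"claw":0.085},
  ],
)

```text
time_s: 4.12
tcp_pos: [0.5593, 0.1765, 0.2312]
tool_rot: [3.139, 0.123, -0.0]
contact_force: [-0.9, 0.2, 0.4]
opening: 0.997
grip_force: 0.0
```

```bash
python3 - <<'E'
from h import *
p=grab_frame("wrist");s=read_state();print(s["time_s"],s["tcp_pos"],Ro.from_rotvec(s["tool_rot"]).as_matrix().round(3).tolist(),np.round(s["qpos"],2))
cv2.imwrite("pics/w2.png",np.hstack([cv2.resize(p["frame"],(400,300)),cv2.resize(ortho(p,.577,.176,.051,.04),(400,400))[50:350]]))
np.savez("w2.npz",**{k:p[k] for k in("frame","range_z","K","R","t")})
E
```

```text
4.175 [0.55932757 0.17648303 0.23118626] [[0.997, 0.08, -0.0], [0.08, -0.997, -0.0], [-0.0, 0.0, -1.0]] [-0.68  0.69  0.53  1.71 -0.44  0.86 -1.45]
```

View pics/w2.png

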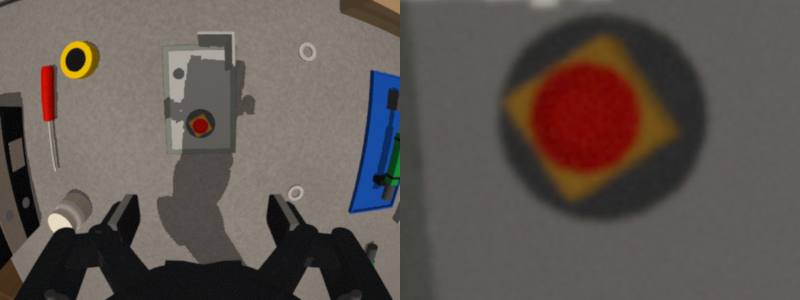

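The wrist view shows the foot at (200,100), with the bolt at (201,125) turned about 33° from world x. I'll measure it by fitting.

```bash
python3 - <<'E'
from h import *
p=dict(np.load("w2.npz"));cx,cy,hf,n=.577,.176,.04,800
o=ortho(p,cx,cy,.051,hf,n);hsv=cv2.cvtColor(o,cv2.COLOR_BGR2HSV).astype(int)
W=lambda q:(round(cx-hf+q[0]*2*hf/(n-1),4),round(cy+hf-q[1]*2*hf/(n-1),4))
red=((hsv[...,0]<8)|(hsv[...,0]>172))&(hsv[...,1]>120)
br=(hsv[...,0]>=8)&(hsv[...,0]<35)&(hsv[...,1]>110)
def big(m):
    k,l,st,ce=cv2.connectedComponentsWithStats(m.astype(np.uint8));i=1+st[1:,4].argmax();return cv2.findContours((l==i).astype(np.uint8),0,1)[0][0]
c,r=cv2.minEnclosingCircle(big(red));print("red",W(c),r*2*hf/n)
R=cv2.minAreaRect(big(red|br));print("sq",W(R[0]),np.array(R[1])*2*hf/n,R[2])
q=cv2.approxPolyDP(big(red|br),25,True)[:,0];print([W(a) for a in q])
# washer (dark disk, z .033)
o=ortho(p,cx,cy,.033,hf,n);g=cv2.cvtColor(o,cv2.COLOR_BGR2GRAY);print("cam",-p["R"].T@p["t"])
E
```

```text
red (0.5739, 0.1823) 0.011088340759277344
sq (0.5751, 0.1826) [0.0263644  0.02740894] 56.430301666259766
[(np.float64(0.5787), np.float64(0.1991)), (np.float64(0.5577), np.float64(0.1859)), (np.float64(0.5712), np.float64(0.1656)), (np.float64(0.593), np.float64(0.1795))]
cam [0.63685304 0.1826392  0.37414859]
```

>>> drive_tool(
  steps=[
    {"tx":-0.027,"ty":0.016,"tz":0.0435,"twist":0,"claw":0.085},
    {"tx":-0.027,"ty":0.016,"tz":0.0435,"twist":0,"claw":0.085},
    {"tx":-0.027,"ty":0.016,"tz":0.0435,"twist":-9.5,"claw":0.085},
    {"tx":0,"ty":0,"tz":0,"twist":-9.5,"claw":0.085},
    {"tx":0,"ty":0,"tz":0,"twist":-9.5,"claw":0.085},
    {"tx":0,"ty":0,"tz":0,"twist":0,"claw":0.085},
  ],
)

```text
time_s: 4.92
tcp_pos: [0.4827, 0.1223, 0.101]
tool_rot: [-3.012, -0.888, -0.001]
contact_force: [0.2, -0.3, 0.6]
opening: 0.99
grip_force: 0.0
```

```bash
cat >> h.py <<'E'
def big(m):
    k,l,st,ce=cv2.connectedComponentsWithStats(m.astype(np.uint8));i=1+st[1:,4].argmax();return cv2.findContours((l==i).astype(np.uint8),0,1)[0][0]
def boltfit(p,cx,cy,z=.051,hf=.04,n=800):
    o=ortho(p,cx,cy,z,hf,n);hsv=cv2.cvtColor(o,cv2.COLOR_BGR2HSV).astype(int)
    W=lambda q:(float(round(cx-hf+q[0]*2*hf/(n-1),4)),float(round(cy+hf-q[1]*2*hf/(n-1),4)))
    red=((hsv[...,0]<8)|(hsv[...,0]>172))&(hsv[...,1]>120)
    br=(hsv[...,0]>=8)&(hsv[...,0]<35)&(hsv[...,1]>110)
    c,r=cv2.minEnclosingCircle(big(red));print("red",W(c),r*2*hf/n)
    R=cv2.minAreaRect(big(red|br));print("sq",W(R[0]),np.array(R[1])*2*hf/n,R[2])
    print([W(a) for a in cv2.approxPolyDP(big(red|br),25,True)[:,0]]);return o
def save(p,f): np.savez(f,**{k:p[k] for k in("frame","range_z","K","R","t")})
E
python3 - <<'E'
from h import *
p=grab_frame("wrist");s=read_state();print(s["time_s"],s["tcp_pos"],Ro.from_rotvec(s["tool_rot"]).as_matrix().round(3).tolist(),np.round(s["qpos"],2))
save(p,"w3.npz");o=boltfit(p,.574,.182)
cv2.imwrite("pics/w3.png",np.hstack([cv2.resize(p["frame"],(400,300)),cv2.resize(o,(300,300))]))
print("cam",-p["R"].T@p["t"])
C=mark_of("bolt_head",p);print([(m["xy"],m["confidence"],watz(p,m["xy"],.033)) for m in C])
E
```

```text
4.975 [0.48268232 0.12234506 0.10101879] [[0.841, 0.541, 0.001], [0.541, -0.841, 0.001], [0.001, -0.001, -1.0]] [-0.46  0.76  0.2   2.07 -0.41  0.35 -0.93]
red (0.5742, 0.1822) 0.010983795166015626
sq (0.5738, 0.1818) [0.02493378 0.02604318] 56.3099365234375
[(0.5777, 0.1988), (0.5573, 0.1852), (0.5696, 0.1655), (0.5908, 0.1786)]
cam [0.5478665  0.16444663 0.24406995]
[([323.3, 76.3], 0.66, array([0.57342488, 0.1825395 , 0.033     ]))]
```

View pics/w3.png

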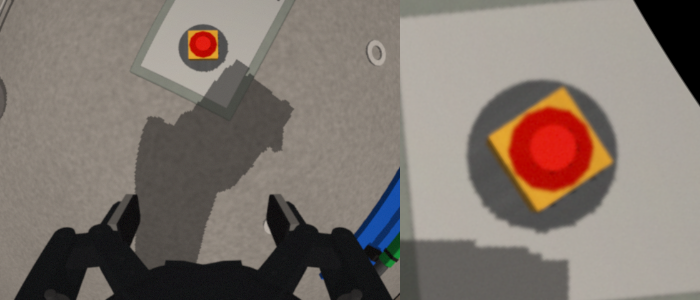

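>>> drive_tool(
  steps=[
    {"tx":-0.0203,"ty":0.0534,"tz":0,"twist":0,"claw":0.085},
    {"tx":-0.0203,"ty":0.0534,"tz":0,"twist":0,"claw":0.085},
    {"tx":-0.0203,"ty":0.0534,"tz":0,"twist":0,"claw":0.085},
    {"tx":-0.0203,"ty":0.0534,"tz":0,"twist":0,"claw":0.085},
    {"tx":-0.0203,"ty":0.0534,"tz":0,"twist":0,"claw":0.085},
    {"tx":-0.0203,"ty":0.0534,"tz":0,"twist":10,"claw":0.085},
    {"tx":0,"ty":0,"tz":0,"twist":10,"claw":0.085},
    {"tx":0,"ty":0,"tz":0,"twist":10,"claw":0.085},
    {"tx":0,"ty":0,"tz":0,"twist":0,"claw":0.085},
  ],
)

```text
time_s: 6.15
tcp_pos: [0.5539, -0.2127, 0.1007]
tool_rot: [3.14, 0.08, -0.0]
contact_force: [0.3, -0.5, 0.2]
opening: 0.993
grip_force: 0.0
```

```bash
python3 - <<'E'
from h import *
p=grab_frame("wrist");s=read_state();R=Ro.from_rotvec(s["tool_rot"]).as_matrix();print(s["time_s"],s["tcp_pos"],R.round(3).tolist(),np.round(s["qpos"],2))
save(p,"w4.npz");o=ortho(p,.61,-.21,.058,.1,800)
cv2.imwrite("pics/w4.png",np.hstack([cv2.resize(p["frame"],(400,300)),cv2.resize(o,(400,400))[50:350]]))
hsv=cv2.cvtColor(o,cv2.COLOR_BGR2HSV).astype(int)
W=lambda q:np.array((.51+q[0]*.2/799,-.11-q[1]*.2/799))
g=(hsv[...,0]>40)&(hsv[...,0]<85)&(hsv[...,1]>90)
r=cv2.minAreaRect(big(cv2.morphologyEx(g.astype(np.uint8),3,np.ones((25,25)))));print("grip",W(r[0]),np.array(r[1])*.2/799,r[2])
for q,z in(("wrench_head",.058),("wrench_grip",.046),("socket",.004)):
    print(q,[(np.round(m["xy"],1),round(m["confidence"],2),watz(p,m["xy"],z).round(4)) for m in mark_of(q,p)[:2]])
E
```

```text
6.2 [ 0.55382869 -0.2127039   0.10072634] [[0.999, 0.053, -0.0], [0.053, -0.999, -0.0], [-0.0, 0.0, -1.0]] [ 0.13  0.85  0.29  1.78 -0.41  0.57 -0.85]
grip [ 0.55738945 -0.20955217] [0.02528306 0.09561697] 88.16422271728516
wrench_head [(array([321.6,  71.7]), 0.87, array([ 0.6609, -0.2054,  0.058 ])), (array([321.5, 274.6]), 0.58, array([ 0.5555, -0.2105,  0.058 ]))]
wrench_grip [(array([322.4, 270.8]), 0.67, array([ 0.553, -0.211,  0.046]))]
socket []
```

View pics/w4.png

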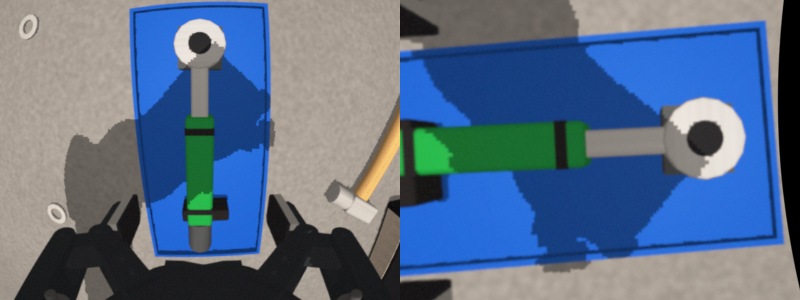

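The wrist view shows the small wrench with its head at (200,42) and grip at about (200,160), aligned with the tool. I'll descend and grip.

>>> drive_tool(
  steps=[
    {"tx":-0.001,"ty":-0.003,"tz":0.03,"twist":0,"claw":0.085},
    {"tx":0,"ty":0,"tz":0.03,"twist":0,"claw":0.085},
    {"tx":0,"ty":0,"tz":0.0137,"twist":0,"claw":0.085},
    {"tx":0,"ty":0,"tz":0,"twist":0,"claw":0.01},
    {"tx":0,"ty":0,"tz":0,"twist":0,"claw":0.01},
    {"tx":0,"ty":0,"tz":0,"twist":0,"claw":0.01},
    {"tx":0,"ty":0,"tz":0,"twist":0,"claw":0.01},
    {"tx":0,"ty":0,"tz":0,"twist":0,"claw":0.01},
  ],
)

```text
time_s: 7.35
tcp_pos: [0.5533, -0.2103, 0.0282]
tool_rot: [3.14, 0.079, 0.003]
contact_force: [-1.6, 0.5, 6.5]
opening: 0.27
grip_force: 58.9
```

>>> drive_tool(
  steps=[
    {"tx":0,"ty":0,"tz":0,"twist":0,"claw":0.01},
    {"tx":0,"ty":0,"tz":0,"twist":0,"claw":0.01},
  ],
)

```text
time_s: 7.6
tcp_pos: [0.5533, -0.2103, 0.0281]
tool_rot: [3.14, 0.079, 0.003]
contact_force: [-0.8, -0.0, 5.7]
opening: 0.269
grip_force: 58.9
```

>>> drive_tool(
  steps=[
    {"tx":0,"ty":0,"tz":-0.01,"twist":0,"claw":0.01},
    {"tx":0,"ty":0,"tz":-0.03,"twist":0,"claw":0.01},
    {"tx":0,"ty":0,"tz":-0.04,"twist":0,"claw":0.01},
    {"tx":0,"ty":0,"tz":-0.025,"twist":0,"claw":0.01},
    {"tx":0,"ty":0,"tz":0,"twist":0,"claw":0.01},
    {"tx":0,"ty":0,"tz":0,"twist":0,"claw":0.01},
  ],
)

```text
time_s: 8.35
tcp_pos: [0.5516, -0.2094, 0.1309]
tool_rot: [-3.139, -0.078, 0.004]
contact_force: [0.3, 0.4, -3.8]
opening: 0.271
grip_force: 59.4
```

```bash
python3 - <<'E'
from h import *
p=grab_frame("wrist");s=read_state();R=Ro.from_rotvec(s["tool_rot"]).as_matrix();T=s["tcp_pos"];print(s["time_s"],T,R.round(4).tolist(),s["contact_force"],s["ft_torque"])
save(p,"w5.npz")
zt=T[2]+.031; h=T+R@[.11,0,0]
o=ortho(p,h[0],h[1],zt,.05,800);hsv=cv2.cvtColor(o,cv2.COLOR_BGR2HSV).astype(int)
cv2.imwrite("pics/w5.png",np.hstack([cv2.resize(p["frame"],(400,300)),cv2.resize(o,(300,300))]))
for q,z in(("wrench_head",zt),("wrench_grip",zt-.012),("socket",zt-.054)):
    for m in mark_of(q,p)[:2]:
        X=watz(p,m["xy"],z);print(q,np.round(m["xy"],1),round(m["confidence"],2),X.round(4),"tool",(R.T@(X-T)).round(4))
C=p["range_z"];u,v=322,72;print("rangez at head", [C[int(y),int(x)] for x,y in((322-30,72),(322+30,72),(322,100))], "pred z", p["R"][2]@(np.array([h[0],h[1],zt]))+p["t"][2])
E
```

```text
8.4 [ 0.55143524 -0.20933701  0.13062928] [[0.9988, 0.0498, -0.0029], [0.0498, -0.9988, 0.0015], [-0.0028, -0.0016, -1.0]] [-0.27921122  0.40494271 -4.0495036 ] [-0.06122481  0.16219032 -0.00725721]
wrench_head [324.   27.3] 0.8 [ 0.6611 -0.2035  0.1616] tool [ 0.1098 -0.0004 -0.0313]
wrench_grip [327.6 341.6] 0.73 [ 0.55   -0.2103  0.1496] tool [-0.0016  0.0008 -0.019 ]
rangez at head [np.float32(0.103214726), np.float32(0.10369792), np.float32(0.106970765)] pred z 0.09698003787607107
```

View pics/w5.png

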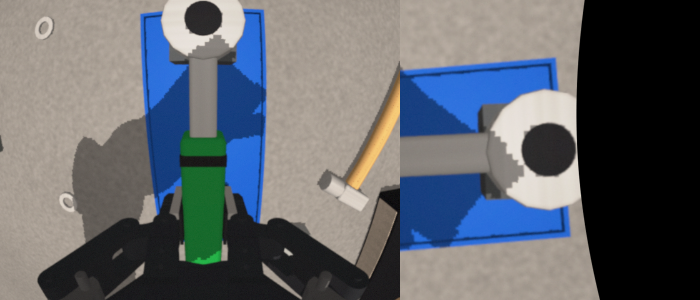

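The wrench is held square: head centre is at tool (0.110, 0.000). I'll carry it over the bolt.

>>> drive_tool(
  steps=[
    {"tx":-0.0045,"ty":-0.029,"tz":0,"twist":0,"claw":0.01},
    {"tx":-0.0075,"ty":-0.047,"tz":0,"twist":0,"claw":0.01},
    {"tx":-0.0075,"ty":-0.047,"tz":0,"twist":0,"claw":0.01},
    {"tx":-0.0075,"ty":-0.047,"tz":0,"twist":0,"claw":0.01},
    {"tx":-0.0075,"ty":-0.047,"tz":0,"twist":0,"claw":0.01},
    {"tx":-0.0075,"ty":-0.047,"tz":0,"twist":0,"claw":0.01},
    {"tx":-0.006,"ty":-0.041,"tz":0,"twist":0,"claw":0.01},
    {"tx":-0.0046,"ty":-0.0292,"tz":0,"twist":-5,"claw":0.01},
    {"tx":0,"ty":0,"tz":0,"twist":-10,"claw":0.01},
    {"tx":0,"ty":0,"tz":0,"twist":-10,"claw":0.01},
  ],
)

```text
time_s: 9.8
tcp_pos: [0.4833, 0.1217, 0.1316]
tool_rot: [3.046, 0.767, -0.001]
contact_force: [0.3, -0.0, -3.8]
opening: 0.273
grip_force: 59.6
```

>>> drive_tool(
  steps=[
    {"tx":0,"ty":0,"tz":0,"twist":-5,"claw":0.01},
    {"tx":0,"ty":0,"tz":0,"twist":0,"claw":0.01},
    {"tx":0,"ty":0,"tz":0,"twist":0,"claw":0.01},
  ],
)

```text
time_s: 10.18
tcp_pos: [0.4835, 0.1209, 0.1319]
tool_rot: [3.014, 0.886, -0.0]
contact_force: [0.3, 0.7, -3.3]
opening: 0.276
grip_force: 59.6
```

```bash
cat >> h.py <<'E'
B=np.array([.5741,.1820]);HT=np.array([.1098,-.0004])
def where(psi=33.):
    s=read_state();R=Ro.from_rotvec(s["tool_rot"]).as_matrix();T=np.array(s["tcp_pos"])
    y=np.degrees(np.arctan2(R[1,0],R[0,0]));h=T[:2]+R[:2,:2]@HT
    a=np.radians(psi);Rt=np.array([[np.cos(a),np.sin(a)],[np.sin(a),-np.cos(a)]])
    e=R[:2,:2].T@(B-Rt@HT-T[:2])
    F=np.array(s["contact_force"]);M=np.array(s["ft_torque"]);rel=T[:2]-B
    print(f"t {s['time_s']:.2f} tcp {T.round(4)} yaw {y:.2f} tilt {(R[:2,2]).round(4)} sock {h.round(4)} rim {T[2]-.023:.4f} to-go tx,ty {e.round(4)} twist {y-psi:.2f}")
    print("F",F.round(1),"Ftool",(R.T@F).round(1),"M",M.round(2),"rxF z",round(rel[0]*F[1]-rel[1]*F[0],3),"q",np.round(s["qpos"],2),"grip",s["opening"],s["grip_force"])
    return s
E
python3 - <<'E'
from h import *
where()
p=grab_frame("wrist");s=read_state();R=Ro.from_rotvec(s["tool_rot"]).as_matrix();T=s["tcp_pos"]
save(p,"w6.npz")
for m in mark_of("wrench_head",p)[:1]:
    X=watz(p,m["xy"],T[2]+.031);print(np.round(m["xy"],1),X.round(4),"tool",(R.T@(X-T)).round(4))
# tilt of wrench from depth of head/neck plane
v,u=np.mgrid[0:480,0:640];d=wray(p,np.stack([u,v],-1).astype(float));C=(d/d[...,2:]*p["range_z"][...,None]-p["t"])@p["R"]
L=(C-T)@R;ok=(p["range_z"]>0)&(abs(L[...,2]+.03)<.012)&(abs(L[...,1])<.022)&(L[...,0]>.02)
for a,b in((.03,.045),(.05,.06),(.065,.085),(.09,.1),(.1,.12),(.12,.131)):
    w=ok&(L[...,0]>a)&(L[...,0]<b);print(a,w.sum(),np.median(L[w],0).round(4) if w.sum() else "")
E
```

```text
t 10.18 tcp [0.4835 0.1209 0.1319] yaw 32.75 tilt [-0.0003 -0.0002] sock [0.5756 0.1807] rim 0.1089 to-go tx,ty [-0.0005 -0.0014] twist -0.25
F [ 0.3  0.7 -3.3] Ftool [ 0.6 -0.4  3.3] M [-0.04  0.13  0.03] rxF z -0.045 q [-0.47  0.71  0.22  2.05 -0.36  0.42 -0.97] grip 0.27586120930808455 59.61122453212738
[326.1  28.4] [0.5755 0.18   0.1629] tool [ 1.094e-01  1.000e-04 -3.100e-02]
0.03 3204 [ 0.0378 -0.0003 -0.0305]
0.05 1328 [ 0.0551 -0.0003 -0.0274]
0.065 2870 [ 0.0752 -0.0002 -0.0275]
0.09 3044 [ 0.0957 -0.0002 -0.029 ]
0.1 7661 [ 0.1093 -0.0002 -0.0296]
0.12 17 [ 0.1202 -0.0026 -0.0283]
```

>>> drive_tool(
  steps=[
    {"tx":-0.0006,"ty":-0.0015,"tz":0.024,"twist":0,"claw":0.01},
    {"tx":0,"ty":0,"tz":0.02,"twist":0,"claw":0.01},
    {"tx":0,"ty":0,"tz":0.004,"twist":0,"claw":0.01},
    {"tx":0,"ty":0,"tz":0,"twist":0,"claw":0.01},
    {"tx":0,"ty":0,"tz":0,"twist":0,"claw":0.01},
  ],
)

```text
time_s: 10.9
tcp_pos: [0.4827, 0.1221, 0.0848]
tool_rot: [3.013, 0.888, 0.002]
contact_force: [-0.3, 0.0, -3.6]
opening: 0.269
grip_force: 59.6
```

```bash
python3 -c "
from h import *
where()"
```

```text
t 10.90 tcp [0.4827 0.1221 0.0848] yaw 32.83 tilt [0.0014 0.0003] sock [0.5748 0.1819] rim 0.0618 to-go tx,ty [-0.0005 -0.0001] twist -0.17
F [-0.3  0.  -3.6] Ftool [-0.2 -0.2  3.6] M [-0.08  0.1  -0.01] rxF z -0.018 q [-0.44  0.79  0.16  2.07 -0.39  0.3  -0.95] grip 0.2690577840742299 59.559672474861145
```

Now lower onto the bolt in small steps.

>>> drive_tool(
  steps=[
    {"tx":-0.0005,"ty":0,"tz":0.004,"twist":0,"claw":0.01},
    {"tx":0,"ty":0,"tz":0.004,"twist":0,"claw":0.01},
    {"tx":0,"ty":0,"tz":0.003,"twist":0,"claw":0.01},
    {"tx":0,"ty":0,"tz":0.003,"twist":0,"claw":0.01},
    {"tx":0,"ty":0,"tz":0,"twist":0,"claw":0.01},
  ],
)

```text
time_s: 11.52
tcp_pos: [0.4816, 0.1217, 0.0698]
tool_rot: [-3.013, -0.888, 0.001]
contact_force: [0.4, -0.3, -5.0]
opening: 0.269
grip_force: 59.6
```

```bash
python3 -c "
from h import *
where()"
```

```text
t 11.53 tcp [0.4816 0.1217 0.0698] yaw 32.84 tilt [-0.0005 -0.    ] sock [0.5736 0.1816] rim 0.0468 to-go tx,ty [0.0007 0.0002] twist -0.16
F [ 0.4 -0.3 -5. ] Ftool [0.1 0.5 5. ] M [-0.07  0.06 -0.  ] rxF z 0.055 q [-0.43  0.82  0.14  2.08 -0.4   0.27 -0.94] grip 0.26924939253845215 59.55934703350067
```

The rim is already past the bolt top without resistance, so it's in. Continuing down.

>>> drive_tool(
  steps=[
    {"tx":0,"ty":0,"tz":0.004,"twist":0,"claw":0.01},
    {"tx":0,"ty":0,"tz":0.004,"twist":0,"claw":0.01},
    {"tx":0,"ty":0,"tz":0.003,"twist":0,"claw":0.01},
    {"tx":0,"ty":0,"tz":0.002,"twist":0,"claw":0.01},
    {"tx":0,"ty":0,"tz":0,"twist":0,"claw":0.01},
    {"tx":0,"ty":0,"tz":0,"twist":0,"claw":0.01},
  ],
)

```text
time_s: 12.28
tcp_pos: [0.4816, 0.1217, 0.0572]
tool_rot: [-3.013, -0.888, 0.0]
contact_force: [-1.6, 0.1, -1.9]
opening: 0.272
grip_force: 60.0
```

```bash
python3 -c "
from h import *
where()"
```

```text
t 12.28 tcp [0.4816 0.1217 0.0572] yaw 32.84 tilt [-0.0001  0.    ] sock [0.5736 0.1816] rim 0.0342 to-go tx,ty [0.0006 0.0002] twist -0.16
F [-1.6  0.1 -1.9] Ftool [-1.3 -0.9  1.9] M [-0.09  0.19  0.04] rxF z -0.1 q [-0.42  0.84  0.12  2.08 -0.4   0.24 -0.94] grip 0.2718193914642261 59.962636828422546
```

>>> drive_tool(
  steps=[
    {"tx":0,"ty":0,"tz":0.001,"twist":0,"claw":0.01},
    {"tx":0,"ty":0,"tz":0,"twist":0,"claw":0.01},
    {"tx":0,"ty":0,"tz":0,"twist":0,"claw":0.01},
  ],
)

```text
time_s: 12.65
tcp_pos: [0.4815, 0.1216, 0.0563]
tool_rot: [-3.013, -0.888, 0.0]
contact_force: [-1.8, -1.1, 1.9]
opening: 0.269
grip_force: 60.3
```

```bash
python3 -c "
from h import *
where()
p=grab_frame('wrist');s=read_state();R=Ro.from_rotvec(s['tool_rot']).as_matrix();T=s['tcp_pos']
v,u=np.mgrid[0:480,0:640];d=wray(p,np.stack([u,v],-1).astype(float));C=(d/d[...,2:]*p['range_z'][...,None]-p['t'])@p['R']
L=(C-T)@R;ok=(p['range_z']>0)&(abs(L[...,2]+.03)<.012)&(abs(L[...,1])<.022)&(L[...,0]>.02)
for a,b in((.03,.045),(.09,.1),(.1,.12)):
    w=ok&(L[...,0]>a)&(L[...,0]<b);print(a,w.sum(),np.median(L[w],0).round(4),np.median(C[w],0).round(4))
"
```

```text
t 12.65 tcp [0.4815 0.1216 0.0563] yaw 32.83 tilt [-0.0002 -0.    ] sock [0.5736 0.1815] rim 0.0333 to-go tx,ty [0.0007 0.0002] twist -0.17
F [-1.8 -1.1  1.9] Ftool [-2.1 -0.1 -1.9] M [-0.05  0.24  0.02] rxF z -0.01 q [-0.41  0.84  0.12  2.09 -0.4   0.24 -0.94] grip 0.26904452308328897 60.32609581947327
0.03 3226 [ 0.038  -0.0003 -0.0309] [0.513  0.1424 0.0872]
0.09 3102 [ 0.0957 -0.0006 -0.03  ] [0.5611 0.1735 0.0862]
0.1 7675 [ 0.1092 -0.0003 -0.0307] [0.5732 0.1811 0.0869]
```

It's seated: about 6 N has been taken up on the washer. Starting the clockwise turn about the bolt.

>>> drive_tool(
  steps=[
    {"tx":-0.0004,"ty":-0.0058,"tz":0,"twist":3,"claw":0.01},
    {"tx":0.00015,"ty":-0.0058,"tz":0,"twist":3,"claw":0.01},
    {"tx":0.00015,"ty":-0.0058,"tz":0,"twist":3,"claw":0.01},
    {"tx":0.00015,"ty":-0.0058,"tz":0,"twist":3,"claw":0.01},
  ],
)

```text
time_s: 13.2
tcp_pos: [0.4709, 0.142, 0.0561]
tool_rot: [3.09, 0.564, 0.001]
contact_force: [-0.9, -3.5, 1.4]
opening: 0.269
grip_force: 60.3
```

```bash
python3 -c "
from h import *
where(20.83)"
```

```text
t 13.20 tcp [0.4709 0.142  0.0561] yaw 20.71 tilt [ 0.0006 -0.0009] sock [0.5734 0.1812] rim 0.0331 to-go tx,ty [ 0.0009 -0.0003] twist -0.12
F [-0.9 -3.5  1.4] Ftool [-2.1  2.9 -1.3] M [-0.44 -0.16  0.6 ] rxF z 0.324 q [-0.48  0.84  0.16  2.1  -0.52  0.23 -1.08] grip 0.26876732409237325 60.298256278038025
```

>>> drive_tool(
  steps=[
    {"tx":0.00015,"ty":-0.0058,"tz":0,"twist":3,"claw":0.01},
    {"tx":0.00015,"ty":-0.0058,"tz":0,"twist":3,"claw":0.01},
  ],
)

```text
time_s: 13.45
tcp_pos: [0.4672, 0.1532, 0.0561]
tool_rot: [3.115, 0.401, 0.0]
contact_force: [-2.5, -3.7, 0.8]
opening: 0.272
grip_force: 60.2
```

```bash
python3 -c "
from h import *
where(14.83)"
```

```text
t 13.45 tcp [0.4672 0.1532 0.0561] yaw 14.65 tilt [ 0.0003 -0.0004] sock [0.5733 0.1814] rim 0.0331 to-go tx,ty [ 0.0009 -0.0001] twist -0.18
F [-2.5 -3.7  0.8] Ftool [-3.4  3.  -0.8] M [-0.66 -0.21  0.56] rxF z 0.326 q [-0.52  0.84  0.17  2.1  -0.58  0.24 -1.15] grip 0.2720890598976455 60.21902561187744
```

>>> drive_tool(
  steps=[
    {"tx":0.0001,"ty":-0.0048,"tz":0,"twist":2.5,"claw":0.01},
  ],
)

```text
time_s: 13.58
tcp_pos: [0.4661, 0.1579, 0.0561]
tool_rot: [3.124, 0.333, 0.0]
contact_force: [-1.0, -3.4, 0.2]
opening: 0.269
grip_force: 60.4
```

```bash
python3 -c "
from h import *
where(12.33)"
```

```text
t 13.57 tcp [0.4661 0.1579 0.0561] yaw 12.17 tilt [ 0.0002 -0.0003] sock [0.5733 0.1815] rim 0.0331 to-go tx,ty [ 0.0009 -0.0001] twist -0.16
F [-1.  -3.4  0.2] Ftool [-1.7  3.1 -0.2] M [-0.64 -0.22  0.6 ] rxF z 0.343 q [-0.53  0.85  0.18  2.1  -0.6   0.24 -1.18] grip 0.2685522280946217 60.386996269226074
```

>>> drive_tool(
  steps=[
    {"tx":0.0001,"ty":-0.0038,"tz":0,"twist":2,"claw":0.01},
    {"tx":0.0001,"ty":-0.0038,"tz":0,"twist":2,"claw":0.01},
  ],
)

```text
time_s: 13.82
tcp_pos: [0.4646, 0.1656, 0.0561]
tool_rot: [-3.133, -0.224, 0.0]
contact_force: [-2.1, -3.2, 1.7]
opening: 0.27
grip_force: 60.4
```

```bash
python3 -c "
from h import *
where(8.33)"
```

```text
t 13.82 tcp [0.4646 0.1656 0.0561] yaw 8.19 tilt [-0.0002  0.0002] sock [0.5733 0.1816] rim 0.0331 to-go tx,ty [ 0.0009 -0.    ] twist -0.14
F [-2.1 -3.2  1.7] Ftool [-2.5  2.9 -1.7] M [-0.66 -0.16  0.4 ] rxF z 0.315 q [-0.56  0.85  0.2   2.1  -0.63  0.25 -1.23] grip 0.26959799018375646 60.353166460990906
```

Torque dropped from 0.94 to 0.72 N m where it should have risen, so this may be the click. I'll check it in the picture: the socket corners peek out from under the head.

```bash
python3 - <<'E'
from h import *
p=grab_frame("wrist");save(p,"w7.npz");where(8.33)
q=dict(np.load("w6.npz"))
# same camera pose rel. to the wrench, so raw crops compare directly
a=q["frame"][0:130,230:430];b=p["frame"][0:130,230:430]
cv2.imwrite("pics/w7.png",np.hstack([cv2.resize(x,(400,260),interpolation=cv2.INTER_CUBIC) for x in(a,b)]))
E
```

```text
t 13.88 tcp [0.4646 0.1661 0.056 ] yaw 8.15 tilt [-0.0002  0.0004] sock [0.5732 0.182 ] rim 0.0330 to-go tx,ty [0.0009 0.0005] twist -0.18
F [-1.3 -3.4  1.6] Ftool [-1.8  3.2 -1.6] M [-1.1  -0.16  0.14] rxF z 0.352 q [-0.56  0.85  0.2   2.1  -0.64  0.25 -1.23] grip 0.27004771528407173 60.42563796043396
```

View pics/w7.png

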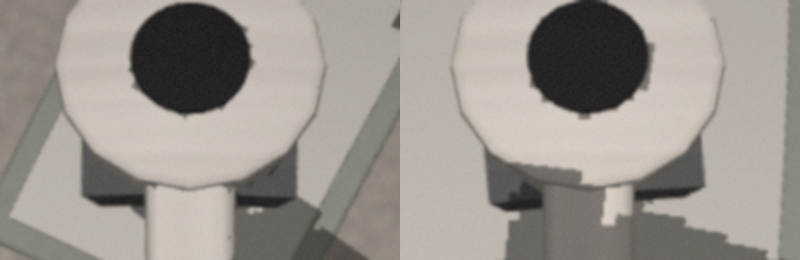

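The right-hand crop (now) shows the socket's lower edge tilted from (492,207) to (703,187), about 0.085 rad against the head. In the left crop, taken before, it was level. So it has clicked, well short of the end stop. Turning back to unload.

>>> drive_tool(
  steps=[
    {"tx":0.0001,"ty":0.0038,"tz":0,"twist":-2,"claw":0.01},
    {"tx":0.0001,"ty":0.0038,"tz":0,"twist":-2,"claw":0.01},
    {"tx":0.0001,"ty":0.0038,"tz":0,"twist":-2,"claw":0.01},
    {"tx":0.0001,"ty":0.0038,"tz":0,"twist":-2,"claw":0.01},
    {"tx":0,"ty":0,"tz":0,"twist":0,"claw":0.01},
    {"tx":0,"ty":0,"tz":0,"twist":0,"claw":0.01},
  ],
)

```text
time_s: 14.62
tcp_pos: [0.4681, 0.1506, 0.0561]
tool_rot: [-3.109, -0.446, 0.0]
contact_force: [-2.4, -3.1, 1.4]
opening: 0.272
grip_force: 60.4
```

```bash
python3 -c "
from h import *
where(16.33)"
```

```text
t 14.62 tcp [0.4681 0.1506 0.0561] yaw 16.31 tilt [-0.0002  0.0003] sock [0.5734 0.1818] rim 0.0331 to-go tx,ty [0.0007 0.0001] twist -0.02
F [-2.4 -3.1  1.4] Ftool [-3.2  2.3 -1.4] M [-0.26  0.04 -0.07] rxF z 0.249 q [-0.51  0.84  0.17  2.1  -0.56  0.24 -1.13] grip 0.2719021146567925 60.42501389980316
```

>>> drive_tool(
  steps=[
    {"tx":-0.0004,"ty":0.0004,"tz":-0.003,"twist":-1,"claw":0.01},
    {"tx":0,"ty":0,"tz":-0.006,"twist":0,"claw":0.01},
    {"tx":0,"ty":0,"tz":-0.01,"twist":0,"claw":0.01},
    {"tx":0,"ty":0,"tz":-0.015,"twist":0,"claw":0.01},
    {"tx":0,"ty":0,"tz":-0.025,"twist":0,"claw":0.01},
    {"tx":0,"ty":0,"tz":-0.016,"twist":0,"claw":0.01},
    {"tx":0,"ty":0,"tz":0,"twist":0,"claw":0.01},
  ],
)

```text
time_s: 15.5
tcp_pos: [0.4683, 0.1513, 0.1325]
tool_rot: [-3.104, -0.477, -0.004]
contact_force: [0.0, 0.4, -3.2]
opening: 0.267
grip_force: 59.8
```

```bash
python3 - <<'E'
from h import *
s=where();p=grab_frame("wrist");R=Ro.from_rotvec(s["tool_rot"]).as_matrix();T=s["tcp_pos"]
for m in mark_of("wrench_head",p)[:1]:
    X=watz(p,m["xy"],T[2]+.031);print(np.round(m["xy"],1),X.round(4),"tool",(R.T@(X-T)).round(4))
v,u=np.mgrid[0:480,0:640];d=wray(p,np.stack([u,v],-1).astype(float));C=(d/d[...,2:]*p["range_z"][...,None]-p["t"])@p["R"]
L=(C-T)@R;ok=(p["range_z"]>0)&(abs(L[...,2]+.03)<.012)&(abs(L[...,1])<.022)&(L[...,0]>.02)
for a,b in((.03,.045),(.065,.085),(.1,.12)):
    w=ok&(L[...,0]>a)&(L[...,0]<b);print(a,np.median(L[w],0).round(4))
a=np.radians(2.8);G=np.array([.5525,-.2093]) # grasp place, yaw ~3 as before
print("to tray",(R[:2,:2].T@(G-T[:2])).round(4))
E
```

```text
t 15.50 tcp [0.4683 0.1513 0.1325] yaw 17.47 tilt [0.0022 0.0019] sock [0.573  0.1847] rim 0.1095 to-go tx,ty [0.0044 0.0323] twist -15.53
F [ 0.   0.4 -3.2] Ftool [ 0.1 -0.4  3.2] M [-0.    0.09 -0.02] rxF z -0.041 q [-0.59  0.71  0.3   2.07 -0.49  0.43 -1.17] grip 0.26743873497942106 59.84262228012085
[325.1  30.3] [0.572  0.1841 0.1635] tool [ 0.1088 -0.0002 -0.0307]
0.03 [ 0.0378 -0.0003 -0.0306]
0.065 [ 0.0751 -0.0002 -0.0275]
0.1 [ 0.1093 -0.0002 -0.0296]
to tray [-0.028   0.3692]
```

It's off cleanly. Carrying it back over the tray.

>>> drive_tool(
  steps=[
    {"tx":-0.0024,"ty":0.031,"tz":0,"twist":0,"claw":0.01},
    {"tx":-0.0038,"ty":0.051,"tz":0,"twist":0,"claw":0.01},
    {"tx":-0.0038,"ty":0.051,"tz":0,"twist":0,"claw":0.01},
    {"tx":-0.0038,"ty":0.051,"tz":0,"twist":0,"claw":0.01},
    {"tx":-0.0038,"ty":0.051,"tz":0,"twist":0,"claw":0.01},
    {"tx":-0.0038,"ty":0.051,"tz":0,"twist":0,"claw":0.01},
    {"tx":-0.0038,"ty":0.05,"tz":0,"twist":0,"claw":0.01},
    {"tx":-0.0024,"ty":0.033,"tz":0,"twist":5,"claw":0.01},
    {"tx":0,"ty":0,"tz":0,"twist":9.5,"claw":0.01},
    {"tx":0,"ty":0,"tz":0,"twist":0,"claw":0.01},
  ],
)

```text
time_s: 16.85
tcp_pos: [0.5507, -0.21, 0.1297]
tool_rot: [-3.139, -0.08, 0.004]
contact_force: [0.5, 0.5, -3.7]
opening: 0.274
grip_force: 60.0
```

```bash
python3 - <<'E'
from h import *
s=where();p=grab_frame("wrist");R=Ro.from_rotvec(s["tool_rot"]).as_matrix();T=s["tcp_pos"]
print("to original",(R[:2,:2].T@(np.array([.5533,-.2100])-T[:2])).round(4))
o=ortho(p,.6,-.21,.012,.16,800);hsv=cv2.cvtColor(o,cv2.COLOR_BGR2HSV).astype(int)
b=(hsv[...,0]>95)&(hsv[...,0]<130)&(hsv[...,1]>100);r=cv2.boundingRect(np.argwhere(b)[:,::-1].astype(np.int32))
print("blue x max",.44+(r[0]+r[2])*.32/799,"y",-.05-r[1]*.32/799,-.05-(r[1]+r[3])*.32/799)
E
```

```text
t 16.85 tcp [ 0.5507 -0.21    0.1297] yaw 2.93 tilt [-0.0027  0.0013] sock [ 0.6603 -0.2039] rim 0.1067 to-go tx,ty [-0.0514 -0.3349] twist -30.07
F [ 0.5  0.5 -3.7] Ftool [ 0.5 -0.4  3.7] M [0.04 0.14 0.04] rxF z 0.174 q [ 0.11  0.81  0.32  1.78 -0.4   0.62 -0.86] grip 0.27351042944651716 59.961562156677246
to original [0.0026 0.0002]
blue x max 0.719549436795995 y -0.12969962453066333 -0.2919023779724656
```

>>> drive_tool(
  steps=[
    {"tx":0,"ty":0,"tz":0.025,"twist":0,"claw":0.01},
    {"tx":0,"ty":0,"tz":0.03,"twist":0,"claw":0.01},
    {"tx":0,"ty":0,"tz":0.02,"twist":0,"claw":0.01},
    {"tx":0,"ty":0,"tz":0.013,"twist":0,"claw":0.01},
    {"tx":0,"ty":0,"tz":0.006,"twist":0,"claw":0.01},
    {"tx":0,"ty":0,"tz":0.003,"twist":0,"claw":0.01},
    {"tx":0,"ty":0,"tz":0.002,"twist":0,"claw":0.01},
    {"tx":0,"ty":0,"tz":0,"twist":0,"claw":0.01},
    {"tx":0,"ty":0,"tz":0,"twist":0,"claw":0.01},
  ],
)

```text
time_s: 18.02
tcp_pos: [0.5518, -0.2105, 0.0324]
tool_rot: [3.14, 0.078, 0.001]
contact_force: [-0.6, -0.2, -3.3]
opening: 0.272
grip_force: 60.0
```

```bash
python3 -c "
from h import *
where()"
```

```text
t 18.02 tcp [ 0.5518 -0.2105  0.0324] yaw 2.85 tilt [ 0.0006 -0.0001] sock [ 0.6614 -0.2047] rim 0.0094 to-go tx,ty [-0.053  -0.3354] twist -30.15
F [-0.6 -0.2 -3.3] Ftool [-0.6  0.1  3.3] M [-0.02  0.12  0.02] rxF z -0.238 q [ 0.16  0.95  0.23  1.81 -0.46  0.43 -0.81] grip 0.2715026751443569 59.988073110580444
```

Still about 4 mm up; lowering in 1 mm rows.

>>> drive_tool(
  steps=[
    {"tx":0,"ty":0,"tz":0.0015,"twist":0,"claw":0.01},
    {"tx":0,"ty":0,"tz":0.0015,"twist":0,"claw":0.01},
    {"tx":0,"ty":0,"tz":0.001,"twist":0,"claw":0.01},
    {"tx":0,"ty":0,"tz":0.0005,"twist":0,"claw":0.01},
    {"tx":0,"ty":0,"tz":0,"twist":0,"claw":0.01},
    {"tx":0,"ty":0,"tz":0,"twist":0,"claw":0.01},
  ],
)

```text
time_s: 18.77
tcp_pos: [0.5515, -0.2105, 0.0282]
tool_rot: [-3.14, -0.078, -0.0]
contact_force: [-2.8, 0.8, 5.6]
opening: 0.274
grip_force: 61.2
```

It's resting at the same height as when I picked it up. Releasing and retreating straight up.

>>> drive_tool(
  steps=[
    {"tx":0,"ty":0,"tz":-0.0005,"twist":0,"claw":0.03},
    {"tx":0,"ty":0,"tz":0,"twist":0,"claw":0.045},
    {"tx":0,"ty":0,"tz":0,"twist":0,"claw":0.07},
    {"tx":0,"ty":0,"tz":0,"twist":0,"claw":0.08},
    {"tx":0,"ty":0,"tz":0,"twist":0,"claw":0.08},
    {"tx":0,"ty":0,"tz":0,"twist":0,"claw":0.08},
    {"tx":0,"ty":0,"tz":-0.03,"twist":0,"claw":0.08},
    {"tx":0,"ty":0,"tz":-0.05,"twist":0,"claw":0.08},
    {"tx":0,"ty":0,"tz":-0.05,"twist":0,"claw":0.08},
    {"tx":0,"ty":0,"tz":0,"twist":0,"claw":0.08},
  ],
)

```text
time_s: 20.02
tcp_pos: [0.554, -0.212, 0.162]
tool_rot: [3.137, 0.077, 0.012]
contact_force: [-0.9, 0.4, -0.6]
opening: 0.94
grip_force: 0.0
```

```bash
python3 - <<'E'
from h import *
p=grab_frame("wrist");s=where();R=Ro.from_rotvec(s["tool_rot"]).as_matrix();T=s["tcp_pos"]
cv2.imwrite("pics/w8.png",p["frame"])
for q,z in(("wrench_head",.058),("wrench_grip",.046)):
    print(q,[watz(p,m["xy"],z).round(4) for m in mark_of(q,p)[:1]])
v,u=np.mgrid[0:480,0:640];d=wray(p,np.stack([u,v],-1).astype(float));C=(d/d[...,2:]*p["range_z"][...,None]-p["t"])@p["R"]
for x in(.52,.55,.58,.661):
    w=(abs(C[...,0]-x)<.008)&(abs(C[...,1]+.207)<.018)&(C[...,2]>.045);print(x,np.median(C[w],0).round(4))
E
```

```text
t 20.07 tcp [ 0.5526 -0.2109  0.1598] yaw 2.85 tilt [ 0.0036 -0.0012] sock [ 0.6623 -0.205 ] rim 0.1368 to-go tx,ty [-0.0538 -0.3358] twist -30.15
F [-0.5 -0.5 -1.1] Ftool [-0.5  0.5  1.1] M [0.01 0.03 0.03] rxF z -0.184 q [ 0.09  0.76  0.35  1.76 -0.39  0.68 -0.87] grip 0.9343785562259578 0.0
wrench_head [array([ 0.6581, -0.2052,  0.058 ])]
wrench_grip [array([ 0.5527, -0.2107,  0.046 ])]
0.52 [ 0.52   -0.2114  0.0585]
0.55 [ 0.55   -0.21    0.0586]
0.58 [ 0.5732 -0.2112  0.2577]
0.661 [ 0.6609 -0.2067  0.0585]
```

View pics/w8.png

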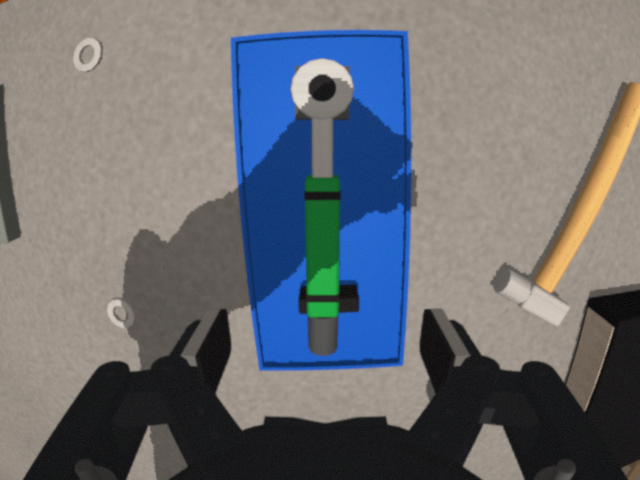

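The wrench lies level in the tray, with its head at (322,88), the grip on the saddle at (329,298), and the socket square with the handle. The gripper is clear, so I'm handing in.

```bash
python3 -c "
from bench import *
print(hand_in())"
```

```text
the job is handed in; nothing more can be done
None
```

The bolt was tightened until the wrench clicked, I stopped at about 0.085 rad of break-over play, the wrench is back on its saddle in the tray and released, and the job is handed in (the judge's verdict was not shown).

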